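Nudge the sugar pot back to the middle of its stand

TASK

The blue sugar pot with the wooden lid is hanging off to one side of its small round stand and nearly tips over. Tap or push it gently with closed fingertips, low on its side, until it stands upright in the middle of the stand, with the steel foot plate showing evenly all round it, then move clear. Do not grip, lift or tip the pot or let it fall, leave the stand where it is, and do not disturb the other things on the glasswasher.

Things in the scene. Friction and masses are not known exactly. Their poses are not given: they have to be found in the camera images.
- pot: blue glazed sugar pot, white band, fixed flat wooden lid: 68 mm across up to 43 mm, lid 66 mm across; 56 mm tall, about 0.3 kg. Origin at the centre of its underside, z up along its axis. It starts upright on the stand's top, its axis 13 to 18 mm off the stand's, in any direction; it slides under a push of a few N and stays where left. Pushed over 30 mm above its bottom it may tip.
- stand: loose steel stand, 36 mm tall, 0.9 kg: round foot plate 88 mm across and 5 mm thick at the edge, a thin stem 30 mm across, and a flat round black top 48 mm across at 36 mm above the work surface, so the pot overhangs the top even when centred. Origin at the centre of its underside on its axis, z up; its yaw means nothing. Upright things stay 70 mm or more from its foot plate; the counter behind rises 135 mm.
- pitcher_b: metal milk pitcher, 118 mm tall, 88 x 125 mm over spout and handle; a bystander, to be left alone. Origin at its underside.
- saucer_stack: stack of white saucers, 143 mm across, 63 mm tall; a bystander, to be left alone. Origin at its underside.
- cup_white_1: white cup standing upside down, 60 mm tall, 88 mm across, 113 mm with its handle; a bystander, to be left alone. Origin at its underside.
- glass_1: clear drinking glass, 80 mm across, 88 mm tall; a bystander, to be left alone. Origin at its underside.
- tamper: coffee tamper, metal foot 58 mm across, black handle, 102 mm tall; a bystander, to be left alone. Origin at its underside.
- shaker_spice: glass spice shaker with a wooden knob, 59 mm across, 110 mm tall; a bystander, to be left alone. Origin at its underside.
- milk_thermometer: milk thermometer lying flat, 171 mm long, 11 mm thick; a bystander, to be left alone. Origin at its underside.
Things that resemble listed ones, but are neither listed nor needed, are in the scene too. What is meant by the pot is not pink, and is the larger of those in its own colour.

How it is judged:
At the end, for the whole second after the job is handed in: The pot stands still and upright (within 0.05 rad) on top of the stand, its axis within 6 mm of the stand's axis, and the stand is upright within 12 mm of where it was (horizontal distance between pot and stand below 0.006 m and angle between pot's own z axis and vertical below 0.05 rad and z of pot in the frame of stand between 0.033 and 0.039 m and linear speed of pot below 0.01 m/s and angle between stand's own z axis and vertical below 0.03 rad and distance of stand from where it was at the start of the episode below 0.012 m); the robot touches nothing.
It fails at once if the pot is tipped by more than 0.2 rad (angle between pot's own z axis and vertical above 0.2 rad).
It fails at once if the pot falls off the stand or is lifted more than 10 mm off it (z of pot in the frame of stand below 0.025 m or z of pot in the frame of stand above 0.046 m).
It fails at once if the pot is gripped or pushed hard (over 12 N by the fingers) (contact force between the fingers and pot above 12 N).
It fails at once if the stand is shifted by more than 15 mm (distance of stand from where it was at the start of the episode above 0.015 m).
It fails at once if a bystander is moved by more than 15 mm (distance of any of pitcher_b, saucer_stack, cup_white_1, glass_1, tamper, shaker_spice, milk_thermometer from where it was at the start of the episode above 0.015 m).
It also fails if it takes over 45 s, if anything falls off the work surface, if the arm or the gripper's body presses on something with over 40 N, if the wrist force passes 120 N, or if a joint passes its speed limit or range.

ROBOT

A 6-joint arm with a two-finger parallel gripper is mounted at the origin on a cart in front of the work surface, level with it; the furniture and walls round the work are solid. World frame = base frame: x ahead of the robot, y to its left, z up, the work surface at z = 0. Lengths are in m, angles in rad, forces in N, time in s.
With the tool pointing down it reaches from about 0.275 to 0.875 m from the base axis. Payload 12.5 kg.
Tool frame: the origin (TCP) lies midway between the tips of the shut fingers; the grasp point (between the pads) lies 19 mm behind it; z points along the fingers, y is the line along which they close (so a half turn about z gives the same grasp; the last joint's range is limited). The gripper opens to 85 mm and grips with 20 to 120 N. Pads are 22 mm wide; open, the fingers measure 114 mm over their backs; the gripper's body (76 mm by 85 mm) begins 54 mm behind the grasp point. The pads swing forward as they close: fully open they stand 13 mm farther back than shut.
Start: joints at [1.024, 0.351, 1.652, -0, 1.139, -0.085], TCP at [0.245, 0.492, 0.231] pointing down, gripper open.
Joint ranges: [-2.75, 2.75], [-0.79, 2.1], [0.01, 2.65], [-1.57, 4.71], [0.07, 3.14], [-2.87, 2.87]. Speed limits (rad/s): [2.22, 2.22, 2.79, 3.14, 3.14, 3.14].

INTERFACE

Orientations are given as a unit quaternion [x, y, z, w].
In Python, from bench import * gives the robot as it stands.
- The arm moves only by the shell command python3 -m pendant 'ROWS' [FORCE]. ROWS is JSON, a list that holds one entry, the list of rows, each a list of 7 numbers: the opening, from 0 (shut) to 1 (fully open), then the shift along the world's x, y, z in m, then the turn, a rotation vector about the world's x, y, z in rad. A call has 1 to 20 rows; each row shifts and turns the commanded pose from where the row before left it; what a row does not reach is not made up. A row lasts 1/12 s, in which the tool goes at most 41.7 mm and 7.16 degrees, less where a joint would pass 70% of its speed; a pose out of reach is approached as far as the arm can. A call with a gripper value outside its range is refused whole. The fingers move at their own pace and stop on an object; FORCE is the grip in N (left out, the last holds). Time passes only in rows, so rows that do not move let the fingers close. It gives the time, the measured TCP pose, the force, the opening and the grip force at its end, in the units of the state.
- observe(): the state, without advancing time (a new reading comes with each control period).
- capture(name): name is "scene" or "top" or "wrist"; returns the picture (384x512x3 uint8, red, green, blue); there is no depth.
- camera_info(name): a dict with "mtx" (3x3 intrinsics, pixels), "position" and "orientation" of the camera in the world; the wrist camera has in their place "mount" (4x4, takes a point from camera to tool coordinates, whose origin is the TCP and whose axes are the flange's). Camera axes: x right, y down, z forward; pixel columns grow to the right and rows downward; lengths in m; the calibration is good to about 2 mm. A picture is of the moment at which its call begins: read the wrist's pose just before it. camera_info takes no time and is no camera call.
- close_job(): hands the job in; it is judged then, once.
Trained networks look in the newest picture that a camera, given by its name, has taken for a name from the list of things; names that differ only in an ending like _2 or _b are one class to them, and where a whole thing is asked for, a point or a joint stands for the part that bears it (a point fixed in the world has none). Each returns a list of dicts, best first, with "score" (0 to 1); they miss things now and then, are a little off and sometimes report something else, mostly with a low value. They report only what shows in the picture. A call takes as long as a camera call. They do not tell look-alikes from the thing itself.
- look_for(camera, target): "xyz" ([x, y, z] in m, in world coordinates, good to about 4 mm: the middle of the surface that is visible of it).
- masks_of(camera, target): "mask" (384x512 bool, what is visible of it).
- tip_of(camera, target): "xyz" ([x, y, z] in m, in world coordinates, good to about 4 mm: a listed point, or the origin of a listed thing).
The state is a dict: "time": time; "qpos": joint angles; "joint_velocities": joint speeds; "effort": joint torques, N m; "tool_pos": TCP position; "tcp_rot": TCP orientation; "ft_force": force on the tool from outside, world axes, zero at the start; "wrist_torque": the same for the moment, N m; "finger_gap": finger opening in m; "grip_force": force on a finger pad.
Only numpy, scipy, OpenCV 4.12 (cv2) and the standard library are available. Lean on these libraries where they do the work, as an engineer would, in place of code of your own. Each camera call takes 0.05 s, during which the arm holds its last target. There are 200 camera calls.

## Working session

There is one attempt and no reset: what is moved stays moved. The work goes in short steps, Python scripts to look and compute and a shell command to move; the robot and the scene stay as the last step left them, time stands still between calls to the robot, and variables do not carry over. Pictures are saved under pics/ and viewed, at most 10 in all, crops included, and the job is handed in when it is done.

```bash
mkdir -p pics
python3 - <<'E'
from bench import *
import cv2,numpy as np
for c in ["scene","top"]:
    im=capture(c); cv2.imwrite(f"pics/{c}1.png",im[:,:,::-1])
    for t in ["pot","stand"]:
        print(c,t,[(np.round(d['xyz'],3).tolist(),round(d['score'],2)) for d in tip_of(c,t)])
    i=camera_info(c); print(np.round(i['mtx'],1).tolist(),np.round(i['position'],3),np.round(i['orientation'],3))
    
for t in ["pitcher_b","saucer_stack","cup_white_1","glass_1","tamper","shaker_spice","milk_thermometer"]:
    print(t,[(np.round(d['xyz'],3).tolist(),round(d['score'],2)) for d in tip_of("top",t)])
print(observe()); print(camera_info("wrist"))
a=cv2.imread("pics/scene1.png");b=cv2.imread("pics/top1.png")
cv2.imwrite("pics/both.png",cv2.resize(np.vstack([a,b]),(400,600)))
E
```

```text
scene pot [([0.491, 0.055, 0.0], 0.94), ([0.505, -0.098, 0.035], 0.89), ([0.613, -0.07, -0.0], 0.55)]
scene stand [([0.501, -0.086, -0.003], 0.66)]
[[421.3, 0.0, 255.6], [0.0, 421.3, 191.3], [0.0, 0.0, 1.0]] [ 0.155 -0.85   1.072] [ 0.912 -0.194  0.081 -0.351]
top pot [([0.491, 0.054, 0.0], 0.88), ([0.505, -0.1, 0.038], 0.79), ([0.614, -0.065, -0.0], 0.72), ([0.694, 0.021, -0.006], 0.3)]
top stand [([0.499, -0.09, -0.0], 0.79)]
[[483.6, 0.0, 254.5], [0.0, 483.6, 194.3], [0.0, 0.0, 1.0]] [ 0.333 -0.008  1.418] [ 0.707 -0.703  0.048 -0.055]
pitcher_b [([0.561, -0.339, -0.001], 0.64)]
saucer_stack [([0.547, 0.331, 0.003], 0.89)]
cup_white_1 [([0.434, 0.314, -0.0], 0.7)]
glass_1 [([0.677, -0.362, 0.002], 0.57)]
tamper [([0.658, 0.359, -0.001], 0.62)]
shaker_spice [([0.432, -0.35, 0.003], 0.69)]
milk_thermometer [([0.696, 0.02, -0.004], 0.7)]
{'time': 0.65, 'qpos': array([ 1.02440422e+00,  3.50682268e-01,  1.65183937e+00,  6.08962030e-06,
        1.13912363e+00, -8.46244408e-02]), 'joint_velocities': array([ 0.00080032, -0.00039974,  0.00094405, -0.00160483,  0.00022344,
        0.0005909
[... 269 characters left out ...]
7e-05]), 'ft_force': array([ 0.31020654, -0.04101528,  0.2246783 ]), 'wrist_torque': array([ 0.03467599, -0.00553624,  0.0164772 ]), 'grip_force': 0.0, 'finger_gap': 0.08537559210018031}
{'mtx': array([[327.55744867,   0.        , 258.68598158],
       [  0.        , 327.55744867, 191.28782073],
       [  0.        ,   0.        ,   1.        ]]), 'mount': array([[-1.33150394e-03, -9.62358684e-01, -2.71779304e-01,
         7.04129051e-02],
       [ 9.99999111e-01, -1.30067474e-03, -2.93573230e-04,
         9.18897351e-04],
       [-7.09737272e-05, -2.71779453e-01,  9.62359561e-01,
        -1.42607391e-01],
       [ 0.00000000e+00,  0.00000000e+00,  0.00000000e+00,
         1.00000000e+00]])}
```

View pics/top1.png

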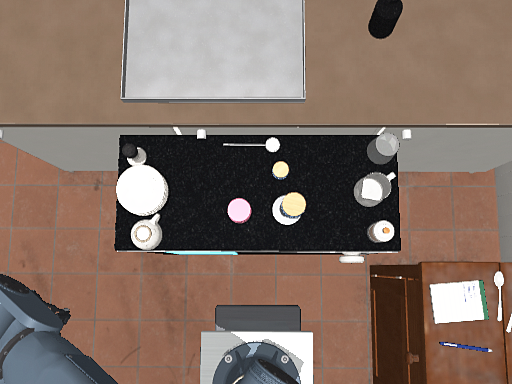

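View pics/scene1.png

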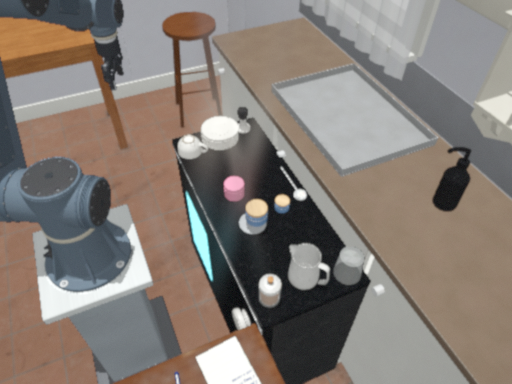

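Candidates (top picture): a pink pot at (239,210), a small blue pot at (280,170) and a blue pot on the stand at (292,206). The last fits because it is the larger blue one and sits off centre on the steel foot plate. I'll move the wrist camera over it to confirm this in a near crop.

```bash
python3 -m pendant '[[[0,0.0145,-0.030,0.001,0,0,0],[0,0.0145,-0.030,0.001,0,0,0],[0,0.0145,-0.030,0.001,0,0,0],[0,0.0145,-0.030,0.001,0,0,0],[0,0.0145,-0.030,0.001,0,0,0],[0,0.0145,-0.030,0.001,0,0,0],[0,0.0145,-0.030,0.001,0,0,0],[0,0.0145,-0.030,0.001,0,0,0],[0,0.0145,-0.030,0.001,0,0,0],[0,0.0145,-0.030,0.001,0,0,0],[0,0.0145,-0.030,0.001,0,0,0],[0,0.0145,-0.030,0.001,0,0,0],[0,0.0145,-0.030,0.001,0,0,0],[0,0.0145,-0.030,0.001,0,0,0],[0,0.0145,-0.030,0.001,0,0,0],[0,0.0145,-0.030,0.001,0,0,0],[0,0.0145,-0.030,0.001,0,0,0],[0,0.0145,-0.030,0.001,0,0,0],[0,0.0145,-0.030,0.001,0,0,0],[0,0.0145,-0.030,0.001,0,0,0]]]'
python3 -m pendant '[[[0,0,0,0,0,0,0],[0,0,0,0,0,0,0]]]'
python3 - <<'E'
from bench import *
import cv2,numpy as np
s=observe(); im=capture("wrist"); cv2.imwrite("pics/w1.png",im[:,:,::-1])
np.savez("w1.npz",p=s['tool_pos'],q=s['tcp_rot'])
print(s['tool_pos'],s['tcp_rot'],s['time'],s['qpos'])
for t in ["pot","stand"]:
    print(t,[(np.round(d['xyz'],4).tolist(),round(d['score'],2)) for d in tip_of("wrist",t)])
    for k,d in enumerate(masks_of("wrist",t)):
        ys,xs=np.where(d['mask']); print(d['score'],xs.min(),xs.max(),ys.min(),ys.max()); np.save(f"m_{t}{k}.npy",d['mask'])
E
```

```text
time: 2.32
tool_pos: [0.5355, -0.1093, 0.2514]
tcp_rot: [0.229, 0.973, 0.0, 0.0]
ft_force: [0.6, -0.1, -0.2]
finger_gap: 0.0001
grip_force: 0.0
time: 2.48
tool_pos: [0.5352, -0.1088, 0.2509]
tcp_rot: [0.23, 0.973, 0.0, -0.0]
ft_force: [0.3, 0.8, 0.0]
finger_gap: -0.0002
grip_force: 0.0
[ 0.53521647 -0.10881729  0.25093035] [ 2.29911047e-01  9.73211624e-01  3.18690879e-05 -2.10580401e-04] 2.4833 [-2.85842584e-01  3.24159622e-01  1.63843542e+00  4.43262701e-05
  1.17942160e+00 -1.39268326e+00]
pot [([0.4951, 0.0472, 0.0001], 0.73), ([0.5074, -0.098, 0.0394], 0.7), ([0.6114, -0.0654, 0.0002], 0.57)]
0.89 341 421 18 92
0.56 296 342 181 227
0.51 225 299 84 150
stand [([0.4999, -0.0948, -0.0007], 0.94), ([0.5048, -0.095, 0.0375], 0.43)]
0.68 225 298 85 148
```

View pics/w1.png

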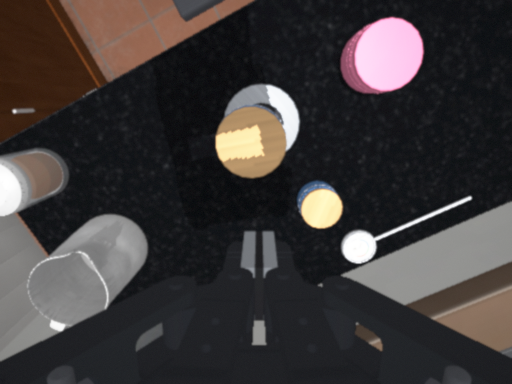

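The wrist picture shows the larger blue pot with its wooden lid at (251,142), hanging to the lower left of the steel plate at (262,118). The small blue pot is at (320,205) and the pink one at (382,55). Next I'll enlarge a crop to confirm, and measure the lid and plate circles.

```bash
cat > h.py <<'E'
from bench import *
import cv2,numpy as np
from scipy.spatial.transform import Rotation as R
from scipy.optimize import least_squares
def pose(cam,s):
    i=camera_info(cam)
    if cam=="wrist":
        T=np.eye(4);T[:3,:3]=R.from_quat(s['tcp_rot']).as_matrix();T[:3,3]=s['tool_pos'];M=T@i['mount'];return i['mtx'],M[:3,:3],M[:3,3]
    return i['mtx'],R.from_quat(i['orientation']).as_matrix(),np.array(i['position'])
def onplane(uv,P,z):
    K,r,t=P; uv=np.atleast_2d(uv).astype(float)
    d=(r@np.linalg.inv(K)@np.c_[uv,np.ones(len(uv))].T).T
    return (t+d*((z-t[2])/d[:,2])[:,None])[:,:2]
def proj(p,P):
    K,r,t=P; c=K@(r.T@(np.asarray(p,float)-t)); return c[:2]/c[2]
def circfit(pts,rad):
    f=lambda c:np.hypot(*(pts-c).T)-rad
    o=least_squares(f,np.median(pts,0),loss='soft_l1',f_scale=.001); return o.x,np.sqrt(np.median(f(o.x)**2))
def measure(cam,guess_lid,guess_plate,name=None,zlid=.092):
    s=observe(); im=capture(cam); P=pose(cam,s); g=cv2.GaussianBlur(im,(3,3),0).astype(float)
    hsv=cv2.cvtColor(im,cv2.COLOR_RGB2HSV); wood=(hsv[...,0]<28)&(hsv[...,1]>70)&(hsv[...,2]>60)
    steel=(hsv[...,1]<60)&(hsv[...,2]>75)
    out=[];draw=[]
    for m,g0,z,rad in ((wood,guess_lid,.092,.033),(steel,guess_plate,.005,.044)):
        c0=np.array(g0)
        for it in range(2):
            pts=[]
            for a in np.arange(0,2*np.pi,.05):  # radial walk inward from outside
                for rr in np.arange(rad+.012,rad-.012,-.0003):
                    u,v=np.round(proj([*(c0+rr*np.array([np.cos(a),np.sin(a)])),z],P)).astype(int)
                    if not(0<=u<512 and 0<=v<384): break
                    if m[v,u]:
                        pts.append((u,v)) if rr<rad+.0115 else None
                        break
            pts=np.array(pts); w=onplane(pts,P,z); c,e=circfit(w,rad); k=abs(np.hypot(*(w-c).T)-rad)<.003; c,e=circfit(w[k],rad); c0=c
        out.append(c);draw.append(pts[k]); print(cam,z,np.round(c,4),'rms',round(e,4),'n',k.sum(),len(k))
    if name:
        b=im[:,:,::-1].copy(); u,v=np.round(proj([*out[0],.05],P)).astype(int)
        x0=max(u-70,0);y0=max(v-52,0); b=cv2.resize(b[y0:y0+105,x0:x0+140],None,fx=5,fy=5,interpolation=cv2.INTER_CUBIC)
        for pp,col in zip(draw,((0,255,0),(0,0,255))):
            for p in pp: cv2.circle(b,tuple(int(q) for q in ((p-[x0,y0])*5+2)),2,col,-1)
        cv2.imwrite(f"pics/{name}.png",b)
    d=out[1]-out[0]; print('need',np.round(d,4),'|d|',round(np.hypot(*d),4),'ang',round(np.degrees(np.arctan2(d[1],d[0])),1))
    return out
E
python3 - <<'E'
from h import *
measure("wrist",(.506,-.098),(.5,-.091),"c1")
measure("top",(.506,-.098),(.5,-.091),"c1t")
E
```

```text
wrist 0.092 [ 0.5044 -0.1011] rms 0.0006 n 126 126
wrist 0.005 [ 0.4984 -0.0859] rms 0.0003 n 79 79
need [-0.006   0.0152] |d| 0.0163 ang 111.4Traceback (most recent call last):
  File "<stdin>", line 3, in <module>
  File "h.py", line 35, in measure
    pts=np.array(pts); w=onplane(pts,P,z); c,e=circfit(w,rad); k=abs(np.hypot(*(w-c).T)-rad)<.003; c,e=circfit(w[k],rad); c0=c
                         ~~~~~~~^^^^^^^^^
  File "h.py", line 12, in onplane
    d=(r@np.linalg.inv(K)@np.c_[uv,np.ones(len(uv))].T).T
       ~~~~~~~~~~~~~~~~~~^~~~~~~~~~~~~~~~~~~~~~~~~~~~~
ValueError: matmul: Input operand 1 has a mismatch in its core dimension 0, with gufunc signature (n?,k),(k,m?)->(n?,m?) (size 1 is different from 3)
```

View pics/c1.png

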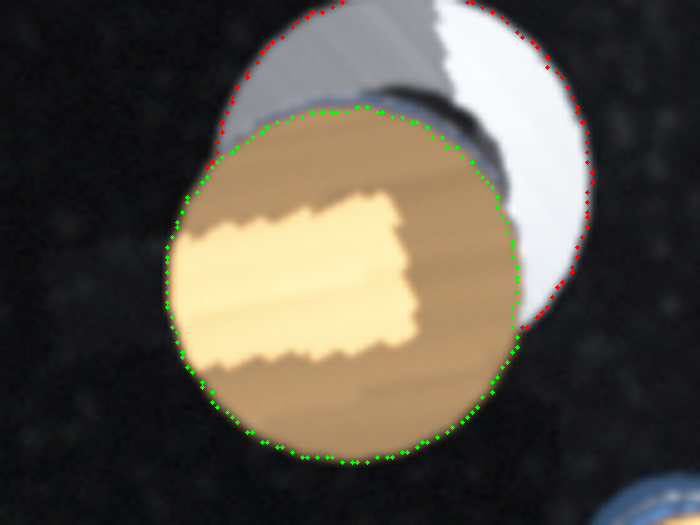

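The crop confirms the target: a wooden lid with a blue, white-banded body on the black top, and the foot plate showing only to the upper right. It needs 16 mm toward 111° (world). I'll yaw tool x to that direction, tilt the tip forward 12°, and go behind the pot.

```bash
python3 -m pendant '[[[0,-0.0005,-0.009,0,0,0,-0.105],[0,-0.0005,-0.009,0,0,0,-0.105],[0,-0.0005,-0.009,0,0,0,-0.105],[0,-0.0005,-0.009,0,0,0,-0.105],[0,-0.0005,-0.009,0,0,0,-0.105],[0,-0.0005,-0.009,0,0,0,-0.105],[0,-0.0005,-0.008,0,0,0,-0.105],[0,0,0,0,0.0975,0.038,0],[0,0,0,0,0.0975,0.038,0],[0,0,0,0,0,0,0],[0,0,0,0,0,0,0]]]'
python3 -c "
from h import *
s=observe();print(s['tool_pos'],s['qpos']);print(R.from_quat(s['tcp_rot']).as_matrix().round(3))"
```

```text
time: 3.75
tool_pos: [0.5315, -0.1701, 0.2508]
tcp_rot: [0.561, 0.821, 0.058, -0.086]
ft_force: [0.2, 0.5, 0.2]
finger_gap: 0.0003
grip_force: 0.0
[ 0.53154237 -0.17010905  0.25076466] [-0.45944826  0.41793549  1.51735623  0.1422401   1.36319103 -0.8726956 ]
[[-0.356  0.931 -0.075]
 [ 0.911  0.364  0.192]
 [ 0.206 -0.    -0.978]]
```

```bash
python3 -m pendant '[[[0,0,0,-0.03,0,0,0],[0,0,0,-0.03,0,0,0],[0,0,0,-0.03,0,0,0],[0,0,0,-0.03,0,0,0],[0,0,0,-0.03,0,0,0],[0,0,0,-0.03,0,0,0],[0,0,0,-0.015,0,0,0],[0,0,0,-0.01,0,0,0],[0,0,0,0,0,0,0],[0,0,0,0,0,0,0]]]'
python3 - <<'E'
from h import *
measure("wrist",(.5044,-.1011),(.4984,-.0859),"c2")
im=capture("wrist");cv2.imwrite("pics/w2.png",im[:,:,::-1])
E
```

```text
time: 4.58
tool_pos: [0.5318, -0.1693, 0.047]
tcp_rot: [0.56, 0.822, 0.059, -0.086]
ft_force: [1.4, -0.5, -0.4]
finger_gap: 0.0
grip_force: 0.0
wrist 0.092 [ 0.504 -0.1  ] rms 0.0003 n 81 81
wrist 0.005 [ 0.5282 -0.1708] rms 0.001 n 15 22
need [ 0.0242 -0.0708] |d| 0.0749 ang -71.1
```

View pics/w2.png

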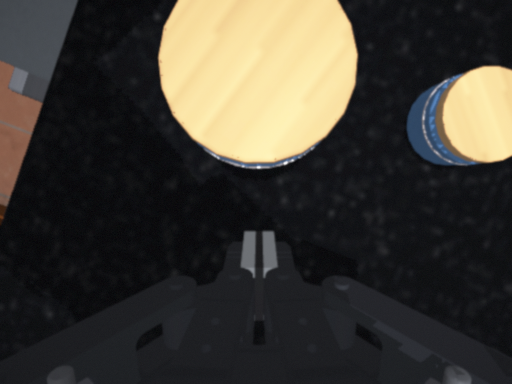

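The wrist picture shows the shut fingertips at (259,240) lined up with the pot's centre at column 258, clear of the small blue pot at right. Contact should come after about 29 mm. I'll approach, push the first part slowly and look again.

```bash
python3 -m pendant '[[[0,-0.0029,0.0074,0,0,0,0],[0,-0.0029,0.0074,0,0,0,0],[0,-0.0015,0.0038,0,0,0,0],[0,-0.0008,0.002,0,0,0,0],[0,-0.0004,0.0009,0,0,0,0],[0,-0.0004,0.0009,0,0,0,0],[0,-0.0004,0.0009,0,0,0,0],[0,-0.0004,0.0009,0,0,0,0],[0,-0.0004,0.0009,0,0,0,0],[0,-0.0004,0.0009,0,0,0,0],[0,-0.0004,0.0009,0,0,0,0],[0,-0.0004,0.0009,0,0,0,0],[0,-0.0004,0.0009,0,0,0,0],[0,-0.0004,0.0009,0,0,0,0],[0,-0.0003,0.0009,0,0,0,0],[0,-0.0003,0.0009,0,0,0,0],[0,0,0,0,0,0,0]]]'
cat >> h.py <<'E'
def lid(cam="wrist",g=(.504,-.1),stand=(.4984,-.0859)):
    s=observe(); im=capture(cam); P=pose(cam,s); hsv=cv2.cvtColor(im,cv2.COLOR_RGB2HSV)
    m=((hsv[...,0]<28)&(hsv[...,1]>70)&(hsv[...,2]>60)).astype(np.uint8)
    n,l,st,ce=cv2.connectedComponentsWithStats(m); gp=proj([*g,.092],P); k=1+np.argmin([np.hypot(*(ce[i]-gp))+(1e4 if st[i,4]<300 else 0) for i in range(1,n)])
    c=max(cv2.findContours((l==k).astype(np.uint8),0,1)[0],key=len)[:,0]
    c=c[(c[:,0]>1)&(c[:,0]<510)&(c[:,1]>1)&(c[:,1]<382)]; o,e=circfit(onplane(c,P,.092),.033)
    d=np.array(stand)-o; print(cam,'lid',o.round(4),'rms',round(e,4),'need',d.round(4),round(np.hypot(*d),4),'tcp',s['tool_pos'].round(4),s['ft_force'].round(1)); return o
E
python3 -c "
from h import *
lid();im=capture('wrist');cv2.imwrite('pics/w3.png',im[:,:,::-1])"
```

```text
time: 6.1
tool_pos: [0.5188, -0.1381, 0.0463]
tcp_rot: [0.56, 0.822, 0.059, -0.086]
ft_force: [0.0, -0.5, -0.5]
finger_gap: 0.0001
grip_force: 0.5
wrist lid [ 0.5022 -0.0954] rms 0.0006 need [-0.0038  0.0095] 0.0103 tcp [ 0.5188 -0.1381  0.0463] [ 0.  -0.5 -0.5]
```

```bash
python3 -m pendant '[[[0,-0.0004,0.0009,0,0,0,0],[0,-0.0004,0.0009,0,0,0,0],[0,-0.0004,0.0009,0,0,0,0],[0,-0.0004,0.0009,0,0,0,0],[0,-0.0004,0.0009,0,0,0,0],[0,-0.0004,0.0009,0,0,0,0],[0,-0.0004,0.0009,0,0,0,0],[0,-0.0003,0.0009,0,0,0,0],[0,0,0,0,0,0,0],[0,0,0,0,0,0,0]]]'
python3 -c "
from h import *
lid();im=capture('wrist');cv2.imwrite('pics/w4.png',im[:,:,::-1])"
```

```text
time: 7.03
tool_pos: [0.5156, -0.1308, 0.0463]
tcp_rot: [0.56, 0.822, 0.059, -0.086]
ft_force: [0.6, -0.2, 0.3]
finger_gap: -0.0001
grip_force: 0.3
wrist lid [ 0.4992 -0.0881] rms 0.0006 need [-0.0008  0.0022] 0.0024 tcp [ 0.5156 -0.1308  0.0463] [ 0.6 -0.2  0.3]
```

Only about 2 mm is left. I'll back off, rise and check lid and plate together.

```bash
python3 -m pendant '[[[0,0.002,-0.005,0,0,0,0],[0,0.0045,-0.0115,0,0,0,0],[0,0.0085,-0.022,0,0,0,0],[0,0,0,0.03,0,0,0],[0,0,0,0.03,0,0,0],[0,0,0,0.03,0,0,0],[0,0,0,0.03,0,0,0],[0,0,0,0.03,0,0,0],[0,0,0,0.03,0,0,0],[0,0,0.02,0.02,-0.0975,-0.038,0],[0,0,0.02,0,-0.0975,-0.038,0],[0,0,0,0,0,0,0],[0,0,0,0,0,0,0],[0,0,0,0,0,0,0]]]'
python3 -c "
from h import *
o=measure('wrist',(.499,-.088),(.4984,-.0859),'c5')
lid('top',o[0],o[1])"
```

```text
time: 8.3
tool_pos: [0.5309, -0.1301, 0.2463]
tcp_rot: [0.563, 0.826, 0.0, -0.0]
ft_force: [0.7, 0.4, 0.3]
finger_gap: 0.0002
grip_force: 0.0
wrist 0.092 [ 0.4995 -0.0884] rms 0.0003 n 69 70
wrist 0.005 [ 0.4987 -0.085 ] rms 0.0004 n 69 93
need [-0.0008  0.0034] |d| 0.0035 ang 102.5
top lid [0.723  0.0042] rms 0.3266 need [-0.2242 -0.0891] 0.2413 tcp [ 0.5309 -0.1305  0.246 ] [-0.2 -1.2  0.2]
```

View pics/c5.png

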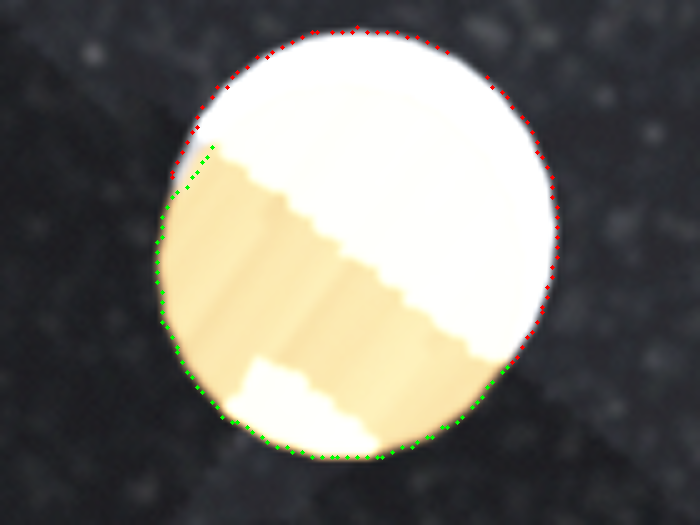

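The glare blends lid and plate, but the arcs suggest about 3.5 mm remains. I'll take a higher, straight-down view to be sure.

```bash
python3 -m pendant '[[[0,-0.0014,-0.004,0.03,0,0,0],[0,-0.0014,-0.004,0.03,0,0,0],[0,-0.0014,-0.004,0.03,0,0,0],[0,-0.0014,-0.004,0.03,0,0,0],[0,-0.0014,-0.004,0.03,0,0,0],[0,0,0,0,0,0,0],[0,0,0,0,0,0,0],[0,0,0,0,0,0,0]]]'
python3 -c "
from h import *
o=measure('wrist',(.499,-.088),(.4984,-.0859),'c6')
im=capture('top');P=pose('top',None);u,v=np.round(proj([.499,-.086,.05],P)).astype(int);print(u,v)
a=cv2.resize(im[v-25:v+25,u-25:u+25,::-1],(400,400),interpolation=cv2.INTER_CUBIC)
b=cv2.imread('pics/c6.png');b=cv2.resize(b,(400,300));c=np.zeros((400,800,3),np.uint8);c[:,:400]=a;c[:300,400:]=b
cv2.imwrite('pics/c6b.png',c);np.save('top6.npy',im)"
```

```text
time: 9.07
tool_pos: [0.5236, -0.1502, 0.395]
tcp_rot: [0.564, 0.826, -0.0, -0.001]
ft_force: [-0.8, 0.4, -0.8]
finger_gap: 0.0
grip_force: 0.0
wrist 0.092 [ 0.5017 -0.0795] rms 0.0009 n 17 21
wrist 0.005 [ 0.4986 -0.0857] rms 0.0006 n 126 126
need [-0.0031 -0.0062] |d| 0.0069 ang -116.5
287 207
```

View pics/c6b.png

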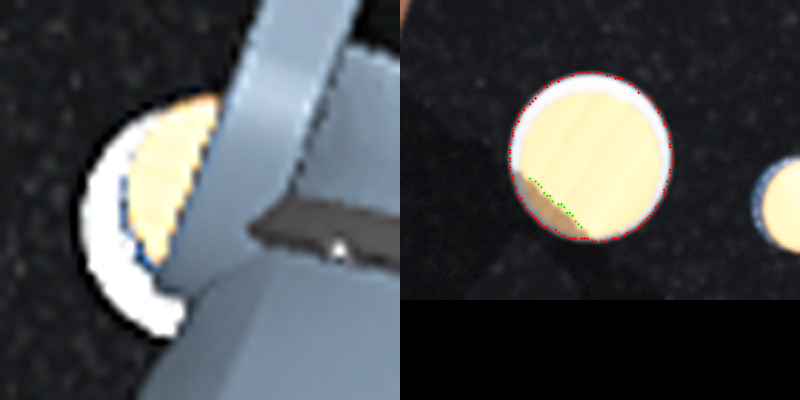

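Right half: a nearly full white ring, with the lid shifted slightly to the bottom (retreat side). Left half: the arm covers the top view. I'll refit the lid with a threshold that copes with the glare.

```bash
sed -i 's/>70)&(hsv/>30)\&(hsv/g; s/steel=(hsv\[...,1\]<60)/steel=(hsv[...,1]<30)/' h.py; python3 -c "
from h import *
measure('wrist',(.499,-.088),(.4985,-.0857),'c7')"
```

```text
wrist 0.092 [ 0.4992 -0.089 ] rms 0.0011 n 126 126
wrist 0.005 [ 0.4986 -0.0858] rms 0.0005 n 126 126
need [-0.0006  0.0032] |d| 0.0032 ang 100.8
```

View pics/c7.png

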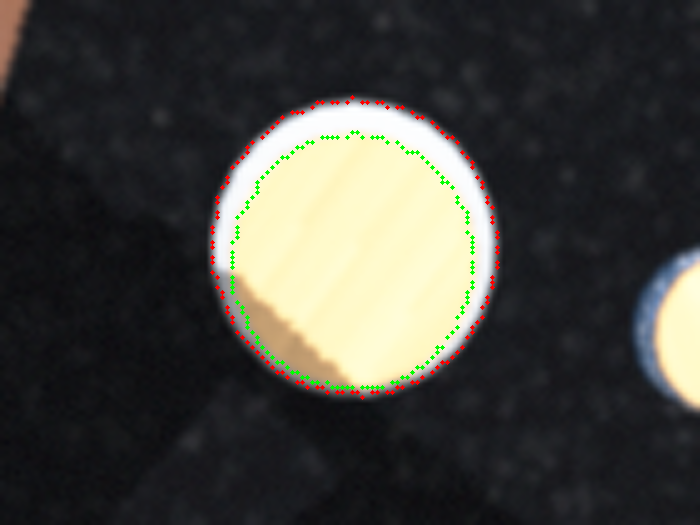

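Both views agree on 3.2 mm more in about the same direction, and the stand has not moved. I'll do one last gentle nudge, to TCP ≈ (0.515,-0.1275).

```bash
python3 -m pendant '[[[0,0.003,-0.01,-0.03,0.0975,0.038,0],[0,0.003,-0.01,-0.03,0.0975,0.038,0],[0,0,0,-0.04,0,0,0],[0,0,0,-0.04,0,0,0],[0,0,0,-0.035,0,0,0],[0,0,0,-0.035,0,0,0],[0,0,0,-0.035,0,0,0],[0,0,0,-0.035,0,0,0],[0,0,0,-0.03,0,0,0],[0,0,0,-0.025,0,0,0],[0,0,0,-0.012,0,0,0],[0,0,0,0,0,0,0],[0,0,0,0,0,0,0],[0,0,0,0,0,0,0]]]'
python3 -c "
from h import *
lid('wrist',(.4992,-.0885),(.4986,-.0857));"
```

```text
time: 10.38
tool_pos: [0.5305, -0.1698, 0.0507]
tcp_rot: [0.56, 0.822, 0.059, -0.085]
ft_force: [0.5, 0.4, 0.7]
finger_gap: -0.0004
grip_force: 0.0
wrist lid [ 0.4993 -0.0883] rms 0.0004 need [-0.0007  0.0026] 0.0026 tcp [ 0.5305 -0.1698  0.0507] [0.5 0.4 0.7]
```

```bash
python3 -m pendant '[[[0,-0.004,0.011,-0.004,0,0,0],[0,-0.004,0.011,0,0,0,0],[0,-0.0025,0.0065,0,0,0,0],[0,-0.0011,0.003,0,0,0,0],[0,-0.0004,0.001,0,0,0,0],[0,-0.0004,0.0009,0,0,0,0],[0,-0.0004,0.0009,0,0,0,0],[0,-0.0004,0.0009,0,0,0,0],[0,-0.0004,0.0009,0,0,0,0],[0,-0.0004,0.0009,0,0,0,0],[0,-0.0004,0.0009,0,0,0,0],[0,-0.0004,0.0009,0,0,0,0],[0,-0.0004,0.0009,0,0,0,0],[0,-0.0004,0.0009,0,0,0,0],[0,-0.0002,0.0005,0,0,0,0],[0,0,0,0,0,0,0],[0,0,0,0,0,0,0]]]'
python3 -c "
from h import *
lid('wrist',(.4992,-.0885),(.4986,-.0857));"
```

```text
time: 11.85
tool_pos: [0.5139, -0.1284, 0.0453]
tcp_rot: [0.56, 0.822, 0.059, -0.086]
ft_force: [0.1, -1.0, -0.8]
finger_gap: 0.0001
grip_force: 0.5
wrist lid [ 0.4982 -0.0855] rms 0.0006 need [ 0.0004 -0.0002] 0.0005 tcp [ 0.5139 -0.1284  0.0453] [ 0.1 -1.  -0.8]
```

Centred to within about 1 mm. I'll back off, rise to the high view and verify.

```bash
python3 -m pendant '[[[0,0.002,-0.005,0,0,0,0],[0,0.0045,-0.0115,0,0,0,0],[0,0.0085,-0.022,0,0,0,0],[0,0,0,0.035,0,0,0],[0,0,0,0.035,0,0,0],[0,0,0,0.035,0,0,0],[0,0,0,0.035,0,0,0],[0,0,0,0.035,0,0,0],[0,0,0,0.035,0,0,0],[0,0,0,0.04,0,0,0],[0,0,0,0.04,0,0,0],[0,-0.003,0.009,0.03,-0.0975,-0.038,0],[0,-0.003,0.009,0.03,-0.0975,-0.038,0],[0,0,0,0,0,0,0],[0,0,0,0,0,0,0],[0,0,0,0,0,0,0]]]'
python3 -c "
from h import *
measure('wrist',(.4985,-.0855),(.4985,-.0857),'c8')"
```

```text
time: 13.23
tool_pos: [0.5228, -0.1493, 0.3948]
tcp_rot: [0.563, 0.826, 0.0, -0.001]
ft_force: [-0.4, 0.8, -0.1]
finger_gap: 0.0
grip_force: 0.0
wrist 0.092 [ 0.498  -0.0861] rms 0.0012 n 126 126
wrist 0.005 [ 0.4985 -0.0858] rms 0.0005 n 126 126
need [0.0005 0.0004] |d| 0.0006 ang 38.5
```

View pics/c8.png

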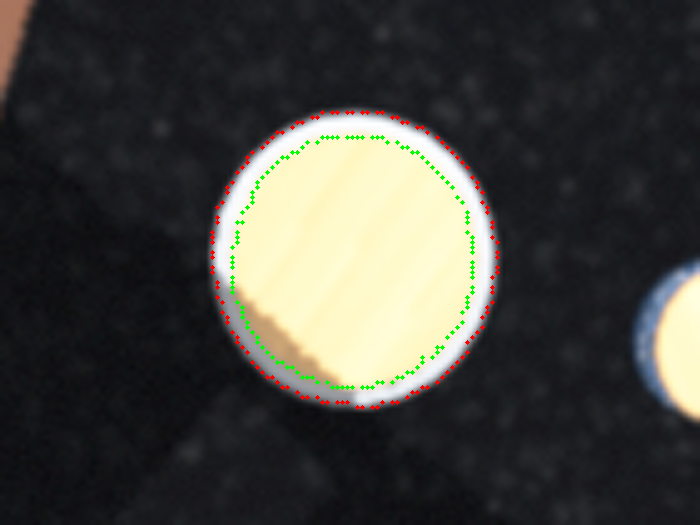

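The crop shows the plate evenly all round the lid, with both centred at about (354,260) and an offset of 0.6 mm. The stand has not moved and the arm is clear.

```bash
python3 -c "
from bench import *
print(close_job())"
```

```text
the job is handed in; nothing more can be done
None
```

The blue sugar pot stands upright in the middle of its stand, measured about 0.6 mm off centre; the stand has not moved, the arm is clear, and the job was handed in at about 13 s with no verdict returned.

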